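Dock the carrier tray and clear the strip reader

ROBOT

A 6-joint arm with a two-finger parallel gripper is mounted at the origin on the work surface. World frame = base frame: x ahead of the robot, y to its left, z up, the work surface at z = 0. Lengths are in mm, angles in rad, forces in N, time in s.
With the tool pointing down it reaches from about 300 to 750 mm from the base axis. Payload 8.5 kg.
Tool frame: the origin (TCP) lies at the centre of the arm's flange, where the gripper is bolted on; the fingertips stand 166 mm ahead of it and the grasp point (between the pads) lies 147 mm ahead of it; z points along the fingers, y is the direction in which the jaws open and shut (so a half turn about z gives the same grasp; the last joint's range is limited). The gripper opens to 88 mm and grips with 3 to 60 N. Pads are 18 mm wide; open, the fingers measure 123 mm over their backs; the gripper's body (75 mm by 187 mm) begins 45 mm behind the grasp point.
Start: joints at [1.034, 0.381, 1.297, -0, 1.464, -0.215], TCP at [173.943, 521.753, 404.748] pointing down, gripper open.
Joint ranges: [-3.11, 3.11], [-0.89, 2.33], [0.22, 2.48], [-1.42, 4.56], [0.17, 2.85], [-2.88, 2.88]. Speed limits (rad/s): [2.39, 2.39, 3.14, 3.14, 3.14, 3.14].

INTERFACE

Orientations are given as a unit quaternion [w, x, y, z].
In Python, from workcell import r gives the robot as it stands. Calls block until the motion is done:
- r.move_ptp(position, orientation): joint-space move of the TCP to a pose.
- r.move_linear(position, attitude=None, velocity=150): straight line of the TCP; attitude=None keeps the orientation; velocity is the mean speed in mm/s.
- r.goto_joints(angles): joint-space move.
- r.command_gripper(opening, f_grip=None): opening from 0.0 (shut) to 1.0 (fully open); f_grip is the grip in N (None keeps the last); returns when the fingers have stopped.
- r.hold(seconds).
- r.solve_ik(position, orientation): joint angles nearest the present ones, or None.
- r.camera(name): name is "scene" or "top" or "wrist"; returns a dict with "frame" (420x560x3 uint8, red, green, blue), "intrinsics" (3x3 intrinsics, pixels), "k1" (the pictures are not rectified: a ray, as slopes to the right and down, at radius r is drawn at 1 + k1 r^2 times it, then the intrinsics apply), "rvec" (rotation vector, rad) and "tvec" (3), from world to camera coordinates, as OpenCV has them. Camera axes: x right, y down, z forward; pixel columns grow to the right and rows downward; lengths in mm; the calibration is good to about 2 mm. A picture is of the moment at which its call begins. There is no depth.
A pose or a line that the arm cannot do raises r.IKError and nothing moves.
- r.finish_job(): hands the job in, once; it reports no verdict.
Readings, each from a call of its own:
- r.get_clock(): time.
- r.get_q(): joint angles.
- r.get_qd(): joint speeds.
- r.get_joint_torque(): joint torques, N m.
- r.get_position(): TCP position.
- r.get_tcp_rot(): TCP orientation.
- r.get_contact_force(): force on the tool from outside, world axes, zero at the start.
- r.get_ft_torque(): the same for the moment, N m.
- r.get_opening(): opening from 0.0 (shut) to 1.0 (fully open).
Only numpy, scipy, OpenCV 4.12 (cv2) and the standard library are available. Lean on these libraries where they do the work, as an engineer would, in place of code of your own. Each camera call takes 0.05 s, during which the arm holds its last target. There are 200 camera calls.

TASK

Slide the aluminium carrier tray along the bench, through the gap between the vial rack and the pipette-tip box without touching either and without lifting or tipping the tray, and push it square and flush into the corner of the stop angle at the code-reading station. Then collect every assay strip from the reader's output drawer and lay them in the tray, flat on its floor with the wells up (four fit two by two), and when the drawer is empty push it fully home. Leave the tray flush in the corner and the other things on the bench where they stand.

Things in the scene. Friction and masses are not known exactly. Their poses are not given: they have to be found in the camera images.
- tray_mid (a point): Open aluminium carrier tray, outside 128 mm (its x) by 188 mm (its y) by 26 mm high, walls and floor 4 mm thick (inside 120 x 180 mm, 22 mm deep); about 0.5 kg, loose on the bench. Two-fold symmetric, paper code labels on its two long sides. The point is its centre, 13 mm above its underside, which rests on the bench. To be slid, never lifted.
- stop: Stop angle fixed to the bench, two aluminium legs 12 mm thick, 30 mm high. Origin: inside corner at bench level. Far leg: inner face x = 0, runs 163 mm towards -y. Left leg: inner face y = 0, runs 130 mm towards -x. Docked, the tray has a long side on the far leg and an end on the left leg: its centre at x = -64, y = -94 mm here. A grey scan head 46 mm high stands 25 to 85 mm behind the far leg.
- vial_rack: White rack of small capped vials, fixed: 118 mm long (its x, which lies left to right) by 82 mm (its y), 56 mm high. Origin: centre of its underside on the bench. It stands either on the far side or on the robot's side of the tray's way, opposite the tip box. Not to be touched.
- tip_box: Grey pipette-tip box with clear lid, fixed: 120 mm long (its x, which lies left to right; a catch juts 2 mm further at -x) by 82 mm (its y), 60 mm high. Origin: centre of its underside on the bench. It stands on the other side of the tray's way from the vial rack. Not to be touched.
- reader: Black strip reader, fixed, on the robot's left. Origin on the bench under the middle of its front face; x points into the machine (the way the drawer closes), z up. Deck 310 mm wide (y) and 65 mm high with the drawer opening in its front; the housing on top, 210 mm high (vent 245), begins 130 mm behind the front face.
- drawer (a joint): Reader's output drawer: 0 = fully out, 0.115 m = fully home (slides along the reader's x). Starts at 0 to 0.01, stays where left; about 2 N moves it. Fully out, its inside (104 x 216 mm) reaches from 6 to 110 mm in front of the reader's front face; floor 14 mm above the bench, rim 8 mm higher. Front panel 250 mm wide, 12 mm thick, 10 to 55 mm above the bench.
- drawer_front (a point): Middle of the outer face of the drawer's front panel, 32 mm above the bench, axes as the reader's; push here to close. A thin finger lip juts 7 mm out near the panel's top, 47 mm above the bench.
- strip1_mid (a point): Assay strip 1 (may be absent), white plastic, about 50 g: a flat skirt 76 mm long (its x), 44 mm wide, 6 mm thick, from which a narrower body 70 mm long and 18 mm wide rises to 28 mm total height (grasp it by this body, across its y). Six pink or yellow wells on top. The point is its centre, 14 mm above its underside; z is up when the wells face up.
- strip2_mid (a point): Assay strip 2 (may be absent), white plastic, about 50 g: a flat skirt 76 mm long (its x), 44 mm wide, 6 mm thick, from which a narrower body 70 mm long and 18 mm wide rises to 28 mm total height (grasp it by this body, across its y). Six pink or yellow wells on top. The point is its centre, 14 mm above its underside; z is up when the wells face up.
- strip3_mid (a point): Assay strip 3 (may be absent), white plastic, about 50 g: a flat skirt 76 mm long (its x), 44 mm wide, 6 mm thick, from which a narrower body 70 mm long and 18 mm wide rises to 28 mm total height (grasp it by this body, across its y). Six pink or yellow wells on top. The point is its centre, 14 mm above its underside; z is up when the wells face up.
- strip4_mid (a point): Assay strip 4 (may be absent), white plastic, about 50 g: a flat skirt 76 mm long (its x), 44 mm wide, 6 mm thick, from which a narrower body 70 mm long and 18 mm wide rises to 28 mm total height (grasp it by this body, across its y). Six pink or yellow wells on top. The point is its centre, 14 mm above its underside; z is up when the wells face up.
- microplate: White 96-well microplate 86 x 128 x 15 mm, loose, a bystander. Origin: centre of its underside.
- beaker: Small glass beaker, 60 mm wide and 75 mm high, loose, a bystander. Origin: centre of its underside.
- reagent: Amber bottle, 60 mm wide and 110 mm high, loose, a bystander. Origin: centre of its underside.
- marker: White marker pen 115 mm long, lying loose, a bystander. Origin: middle of its underside.
Things that resemble listed ones, but are neither listed nor needed, are in the scene too. What is shaped like the part that bears strip4_mid but green or turquoise is not meant.

How it is judged:
By the outcome, as a careful person would: the job done as asked, in the order asked, and still so for the second after the job is handed in, with the robot touching nothing.
Of strip1, strip2, strip3, strip4 only 2 to 4 are there at a start; the rules pass over those that are not, and their reading is None.
At some moment in a run one of strip1, strip2, strip3, strip4 may be knocked a few centimetres aside while the robot is not near it.
Once in a run the grip may slacken for a moment while it holds something.
It also fails if it takes over 210 s, if anything falls off the work surface, if the arm or the gripper's body presses on something with over 40 N, if the wrist force passes 120 N, or if a joint passes its speed limit or range.

## Working session

There is one attempt and no reset: what is moved stays moved. The work goes in short steps, each a Python script; the robot and the scene stay as the last script left them, time stands still between calls to the robot, and variables do not carry over. Pictures are saved under pics/ and viewed, about 12 in all and at most 16, crops included, and the job is handed in when it is done.

```bash
ls; mkdir -p pics; cat > h.py <<'E'
from workcell import r
import numpy as np, cv2
from scipy.spatial.transform import Rotation as R
def cam(n,save=None):
    c=r.camera(n)
    if save: cv2.imwrite('pics/%s.png'%save,cv2.cvtColor(c['frame'],cv2.COLOR_RGB2BGR))
    return c
def ray(c,uv):
    K=np.array(c['intrinsics'],float);k1=c['k1']
    uv=np.atleast_2d(np.array(uv,float))
    d=cv2.undistortPoints(uv[:,None],K,np.array([k1,0,0,0,0.]))[:,0]
    M=cv2.Rodrigues(np.array(c['rvec'],float))[0];t=np.array(c['tvec'],float).ravel()
    return -M.T@t, np.c_[d,np.ones(len(d))]@M
def onz(c,uv,z):
    o,d=ray(c,uv); return (o+d*((z-o[2])/d[:,2])[:,None])
def proj(c,P):
    return cv2.projectPoints(np.atleast_2d(np.array(P,float)),np.array(c['rvec'],float),np.array(c['tvec'],float),np.array(c['intrinsics'],float),np.array([c['k1'],0,0,0,0.]))[0][:,0]
def down(yaw):  # tool z down, tool y (jaw) axis at angle yaw in world
    y=np.array([np.cos(yaw),np.sin(yaw),0]);z=np.array([0,0,-1.]);x=np.cross(y,z)
    q=R.from_matrix(np.c_[x,y,z]).as_quat(); return [q[3],q[0],q[1],q[2]]
E
python3 - <<'E'
from h import *
import pickle
for n in('scene','top','wrist'):
    c=cam(n,n+'0'); pickle.dump({k:c[k] for k in c},open(n+'0.pkl','wb'))
    o,_=ray(c,[[280,210]]); print(n,o,c['k1'],np.array(c['intrinsics']).round(1).tolist())
print(r.get_tcp_rot(),r.get_clock(),r.get_contact_force())
E
```

```text
pics
scene [ 945.20930611  696.24214633 1319.99201478] -0.12636746704120702 [[474.8, 0.0, 280.9], [0.0, 474.8, 201.9], [0.0, 0.0, 1.0]]
top [ 427.93960717  -77.30007294 1627.89329321] -0.11864265674917276 [[482.3, 0.0, 280.6], [0.0, 482.3, 211.6], [0.0, 0.0, 1.0]]
wrist [110.60560877 543.08305909 384.30087976] -0.04527698591612128 [[328.4, 0.0, 279.9], [0.0, 328.4, 209.0], [0.0, 0.0, 1.0]]
[-1.97640339e-04  1.60219105e-01  9.87081331e-01 -4.94943850e-04] 0.15 [ 0.04875087 -0.256381    0.54768667]
```

View pics/top0.png

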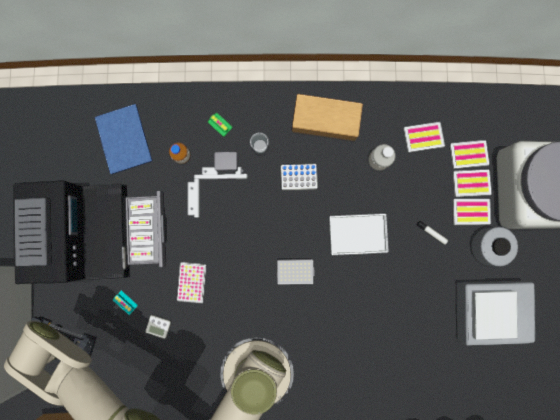

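View pics/wrist0.png

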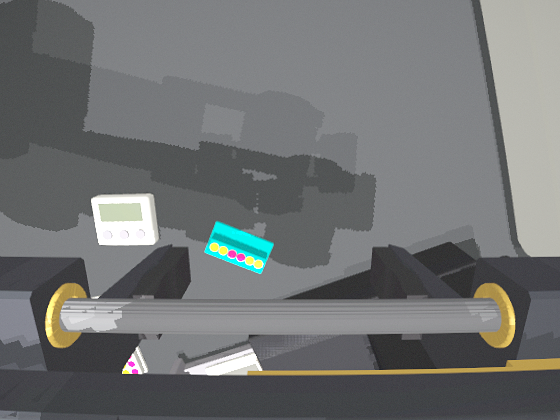

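View pics/scene0.png

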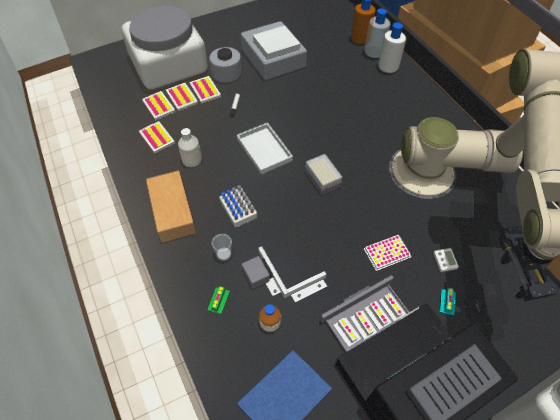

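Left to right, top view: four white strips in the reader's drawer (141,207/222/238/254), the tray at (358,234), the rack at (299,177), the tip box at (295,272) and the stop corner at about (197,177). Strip-like decoys are the green one (220,124), the turquoise one (124,302), the microplate (192,283) and the striped plates at right (425,137), (470,154…212). I want the four white ones in the drawer.

```bash
python3 - <<'E'
from h import *
im=cv2.imread('pics/top0.png')
cv2.imwrite('pics/crop1.png',cv2.resize(im[130:290,115:395],None,fx=2.85,fy=2.85,interpolation=cv2.INTER_CUBIC))
E
```

```text
(no output)
```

View pics/crop1.png

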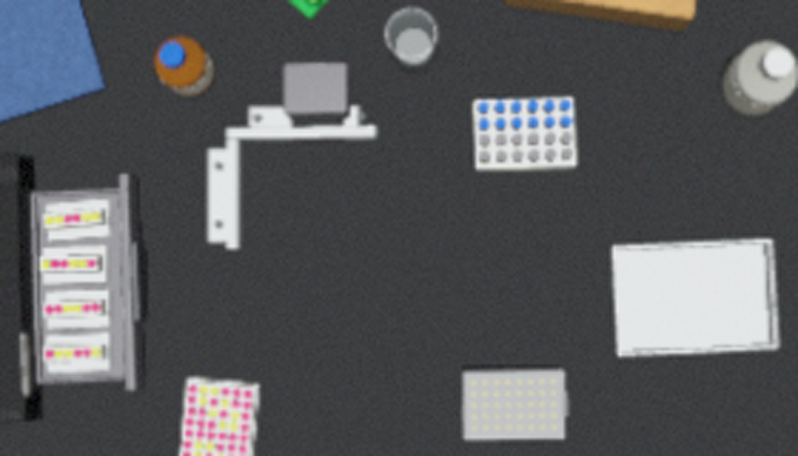

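```bash
python3 - <<'E'
from h import *
import pickle
c=pickle.load(open('top0.pkl','rb')); g=cv2.cvtColor(c['frame'],cv2.COLOR_RGB2GRAY)
def rect(x0,y0,x1,y1,th,z,nm):
    m=np.zeros_like(g); m[y0:y1,x0:x1]=(g[y0:y1,x0:x1]>th)*255
    cs,_=cv2.findContours(m,cv2.RETR_EXTERNAL,cv2.CHAIN_APPROX_NONE); k=max(cs,key=cv2.contourArea)
    P=onz(c,k[:,0],z)[:,:2].astype(np.float32); (cx,cy),(w,h),a=cv2.minAreaRect(P)
    print(nm,round(cx,1),round(cy,1),'size',round(w,1),round(h,1),'ang',round(a,2)); print('  bbox',P.min(0),P.max(0)); return P
rect(322,205,396,262,110,26,'tray')
rect(278,160,322,192,110,56,'rack')
rect(272,256,318,288,110,60,'tip')
# stop inner faces
G=g.astype(float)
def edge(prof,idx,th=110):
    i=[k for k in range(len(prof)-1) if (prof[k]-th)*(prof[k+1]-th)<0]
    return [idx+k+(th-prof[k])/(prof[k+1]-prof[k]) for k in i]
print('far'); 
for u in range(202,246,8): 
    e=edge(G[168:186,u],168); print(u,np.round(e,1),onz(c,[[u,e[-1]]],30)[0,:2].round(1))
print('left')
for v in range(182,217,7):
    e=edge(G[v,180:210],180); print(v,np.round(e,1),onz(c,[[e[-1],v]],30)[0,:2].round(1),onz(c,[[e[-1],v]],0)[0,:2].round(1))
# drawer strips: pink/yellow wells
hsv=cv2.cvtColor(c['frame'],cv2.COLOR_RGB2HSV)
m=((hsv[...,1]>90)&(hsv[...,2]>120)).astype(np.uint8)*255; m[:,:125]=0;m[:,160:]=0;m[:195]=0;m[268:]=0
m=cv2.morphologyEx(m,cv2.MORPH_CLOSE,np.ones((3,7)))
for k in cv2.findContours(m,0,1)[0]:
    if cv2.contourArea(k)<10: continue
    (cx,cy),s,a=cv2.minAreaRect(k); print('strip',cx,cy,s,a,onz(c,[[cx,cy]],42)[0])
print('drawer panel/opening',onz(c,[[156,194],[161,262],[126,200],[127,265]],55).round(0)[:,:2].tolist())
E
```

```text
tray 467.3 -342.7 size 133.0 193.0 ang 2.28
  bbox [ 397.8437  -440.99222] [ 536.80493 -244.28868]
rack 656.3 -144.1 size 118.4 83.0 ang 89.84
  bbox [ 614.72107 -203.25372] [697.8972   -84.757454]
tip 345.4 -128.6 size 78.4 118.1 ang 1.43
  bbox [ 305.6678  -187.25476] [385.96777 -70.41367]
far
202 [178.7] [654.1 179.5]
210 [178.7] [653.9 152.6]
218 [169.5 173.6 178.6] [654.3 125.7]
226 [169.3 173.2 178.5] [654.4  98.9]
234 [169.1 173.1 178.3] [654.8  72.1]
242 [169.8 171.1 173.2 178.5] [654.1  45.3]
left
182 [187.3 198.8] [643.1 190.1] [647.1 195.1]
189 [187.  198.9] [619.5 189.7] [623.1 194.7]
196 [198.8] [596.  189.8] [599.1 194.8]
203 [187.  198.8] [572.5 189.5] [575.2 194.6]
210 [186.9 198.8] [549.1 189.3] [551.4 194.3]
strip 140.0 253.5 (1.0, 18.0) 90.0 [404.65028027 382.82177517  42.        ]
strip 140.0017547607422 237.52932739257812 (1.9965487718582153, 18.027660369873047) 86.633544921875 [457.49226803 383.42491564  42.        ]
strip 138.5 222.0 (2.0, 17.0) 90.0 [509.06279179 389.23432233  42.        ]
strip 140.02059936523438 206.26763916015625 (1.7640196084976196, 18.100374221801758) 85.60128784179688 [561.49840405 384.93188968  42.        ]
drawer panel/opening [[601.0, 328.0], [377.0, 309.0], [581.0, 429.0], [367.0, 422.0]]
```

```bash
cat >> h.py <<'E'
def st(m=''): print(m,'t',round(r.get_clock(),1),'p',np.round(r.get_position(),1),'F',np.round(r.get_contact_force(),1),'op',round(r.get_opening(),3))
E
python3 - <<'E'
from h import *
a=np.radians(2.28)
for s in (np.pi/2,-np.pi/2):
    for p,y in(((471,-434.6),a+s),((500,-230),s),((590,6),s),((460,385),s)):
        q=r.solve_ik([*p,174],down(y)); print(s,p,None if q is None else np.round(q,2))
E
```

```text
1.5707963267948966 (471, -434.6) [-0.93  0.77  1.31 -0.    1.07 -2.54]
1.5707963267948966 (500, -230) [-0.65  0.65  1.59 -0.    0.9  -2.22]
1.5707963267948966 (590, 6) [-0.19  0.7   1.47 -0.    0.97 -1.76]
1.5707963267948966 (460, 385) [ 0.5   0.71  1.44 -0.    0.99 -1.07]
-1.5707963267948966 (471, -434.6) [-0.93  0.77  1.31 -0.    1.07  0.6 ]
-1.5707963267948966 (500, -230) [-0.65  0.65  1.59 -0.    0.9   0.92]
-1.5707963267948966 (590, 6) [-0.19  0.7   1.47 -0.    0.97  1.38]
-1.5707963267948966 (460, 385) [ 0.5   0.71  1.44 -0.    0.99  2.07]
```

```bash
python3 - <<'E'
from h import *
a=np.radians(2.28); s=-np.pi/2
e=np.array([467.3,-342.7])-92*np.array([-np.sin(a),np.cos(a)])
o=down(s+a)
r.move_ptp([460,30,404],down(s)); c=cam('wrist','w1')
import pickle; pickle.dump(c,open('w1.pkl','wb'))
r.move_ptp([*e,300],o); r.command_gripper(0.45,30); st()
r.move_linear([*e,174],velocity=120); st('down')
r.command_gripper(0,30); st('grip')
c=cam('wrist','w2')
E
```

```text
t 4.8 p [ 470.9 -434.7  300. ] F [-0.1 -0.5  0.1] op 0.45
down t 6.0 p [ 471.1 -434.8  174.8] F [ 0.8 -0.2 -0.8] op 0.45
grip t 6.7 p [ 471.  -434.7  174.1] F [-0.7 -0.3  0. ] op 0.042
```

View pics/w1.png

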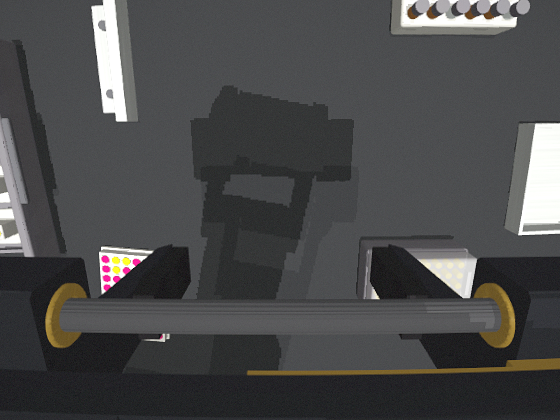

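The wrist view shows the stop's left leg (right lower edge about (137,121)), the rack at top right and the tip box below it. The gripper reads a 3.7 mm grip on the tray wall. I'll use that leg edge to refine the corner.

```bash
python3 - <<'E'
from h import *
import pickle
c=pickle.load(open('w1.pkl','rb')); g=cv2.cvtColor(c['frame'],cv2.COLOR_RGB2GRAY).astype(int)
for v in (5,40,80,115):
    row=g[v,90:160]; u=[90+k for k in range(69) if abs(row[k+1]-row[k])>18]
    print(v,u,onz(c,[[u[-1]+.5,v]],0)[0,:2].round(1))
# tip box far edge: dark lid outline top, left; rack near bottom edge
print('tip far edge',onz(c,[[362,238],[362,245]],60)[:,:2].round(1).tolist(),'rack near base',onz(c,[[393,34],[515,34]],0)[:,:2].round(1).tolist())
# stop outline leg end
print('leg end z0',onz(c,[[136,121]],0)[0,:2].round(1))
E
```

```text
5 [91, 94, 102, 114, 115, 126] [647.6 193.5]
40 [93, 94, 95, 117, 118, 129] [612.8 193.5]
80 [98, 99, 121, 122, 133] [571.5 193.1]
115 [114, 115, 125, 126, 137] [533.8 192.3]
tip far edge [[408.2, -56.3], [400.3, -56.9]] rack near base [[618.7, -91.2], [622.5, -227.1]]
leg end z0 [527.1 194.7]
```

```bash
python3 - <<'E'
from h import *
s=-np.pi/2
def go(x,y,a=0,v=100):
    a=np.radians(a); p=np.array([x,y])-92*np.array([-np.sin(a),np.cos(a)])
    r.move_linear([*p,174],down(s+a),velocity=v); st((x,y))
go(508,-325,0,60); c=cam('wrist','w3')
go(508,-130); go(508,60); go(587,70,.4,80); go(587,93,.4,60)
cam('top','t2'); cam('wrist','w4')
im=cv2.imread('pics/t2.png')[140:270,120:320]; b=cv2.resize(im,None,fx=3.2,fy=3.2,interpolation=cv2.INTER_CUBIC)
cv2.imwrite('pics/crop2.png',b)
E
```

```text
(508, -325) t 7.5 p [ 508.  -416.8  174.1] F [-1.5  0.5  4.1] op 0.046
(508, -130) t 9.7 p [ 508.  -222.1  174.1] F [ 0.  -2.6  3. ] op 0.042
(508, 60) t 11.8 p [507.9 -32.1 174.1] F [-0.5 -4.7  5.4] op 0.042
(587, 70) t 12.9 p [586.4 -21.4 174. ] F [-7.7 -0.5 11.5] op 0.055
(587, 93) t 13.4 p [587.3   1.6 174.1] F [-1.1 -0.2  5.9] op 0.046
```

View pics/crop2.png

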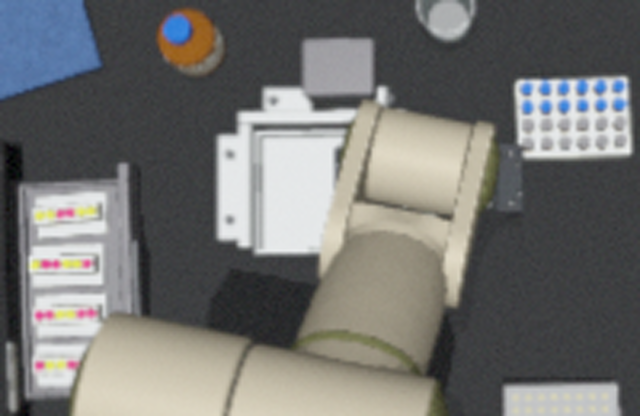

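Tray sits a few mm short of both legs, roughly square. I'll release it and seat it with closed-finger pushes.

```bash
cat >> h.py <<'E'
def push(d,F,maxd,step=1.5,v=25):
    d=np.array(d,float); f0=np.array(r.get_contact_force()); n=0
    while n<maxd:
        p=np.array(r.get_position()) if n==0 else p
        p=p+d*step; n+=step; r.move_linear(p.tolist(),velocity=v)
        f=-(np.array(r.get_contact_force())-f0)@d
        if f>F: break
    st('push %.1f f %.1f'%(n,f)); return n,f
E
python3 - <<'E'
from h import *
s=-np.pi/2; o=down(s)
r.command_gripper(0.3,20)
p=r.get_position(); r.move_linear([p[0],p[1],215],velocity=120)
r.command_gripper(0)
r.move_linear([502,98,225],o,velocity=250); r.move_linear([502,98,176],velocity=120)
push([1,0,0],9,40); p=r.get_position(); print('x face',p[0]+9)
p=r.get_position(); r.move_linear([p[0]-15,98,176]); r.move_linear([p[0]-15,98,225],velocity=200)
r.move_linear([591,-35,225],velocity=250); r.move_linear([591,-35,176],velocity=120)
push([0,1,0],9,45); p=r.get_position()
r.move_linear([591,p[1]-15,176]); r.move_linear([591,p[1]-15,225],velocity=200)
r.move_linear([502,98,225],velocity=250); r.move_linear([502,98,176],velocity=120)
push([1,0,0],12,40); p=r.get_position()
r.move_linear([p[0]-15,98,176]); r.move_linear([p[0]-15,98,404],velocity=250)
r.move_ptp([460,200,430],o)
cam('top','t3');cam('wrist','w5'); cam('scene','s3'); st()
im=cv2.imread('pics/t3.png')[140:270,120:320]; b=cv2.resize(im,None,fx=3.2,fy=3.2,interpolation=cv2.INTER_CUBIC)
cv2.imwrite('pics/crop3.png',b)
E
```

```text
push 18.0 f 10.6 t 19.3 p [519.3  97.6 176. ] F [-9.9  0.6  6.7] op 0.007
x face 528.2564387873183
push 27.0 f 15.7 t 25.8 p [591.5  -9.2 176.6] F [  1.3 -15.5  -2.6] op 0.005
push 19.5 f 13.7 t 31.0 p [520.   97.6 176. ] F [-13.8  -1.9   9.3] op 0.004
 t 33.0 p [460.6 199.2 429.2] F [ 0.1 -1.   0.1] op 0.003
```

View pics/w5.png

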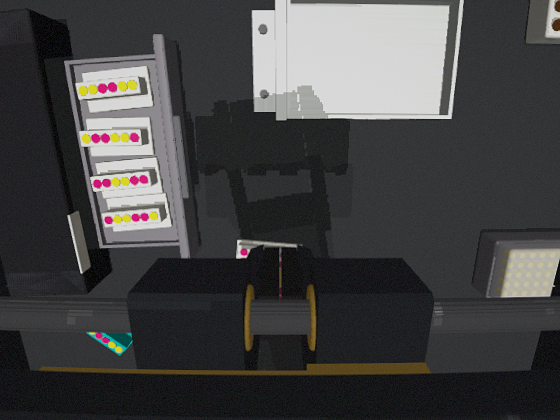

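Wrist view: four white strips, wells up, at about (112,88), (115,138), (122,183), (133,218). The tray sits against the left leg at (283,60). Next I check the far-leg seam.

View pics/crop3.png

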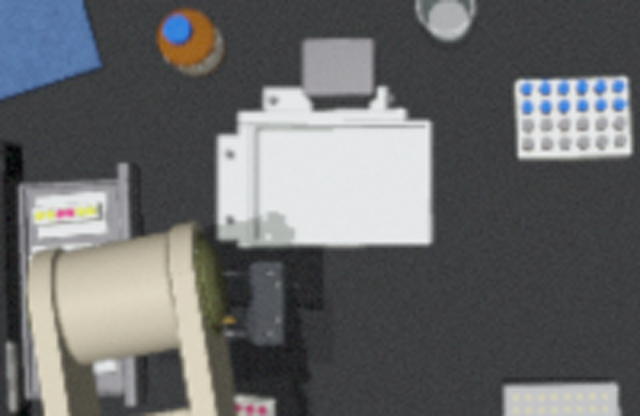

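```bash
python3 - <<'E'
from h import *
import json
r_=None
c=cam('wrist'); im=c['frame']; hsv=cv2.cvtColor(im,cv2.COLOR_RGB2HSV)
h,s,v=cv2.split(hsv)
m=((s>90)&(v>120)&(((h>20)&(h<35))|((h>140)&(h<175)))).astype(np.uint8)*255
m[:,200:]=0;m[:60]=0;m[240:]=0
m=cv2.morphologyEx(m,cv2.MORPH_CLOSE,np.ones((3,9)))
for k in cv2.findContours(m,0,1)[0]:
    if cv2.contourArea(k)<60: continue
    P=onz(c,k[:,0].astype(float),42)[:,:2].astype(np.float32)
    (cx,cy),(w,h_),a=cv2.minAreaRect(P)
    d=cv2.fitLine(P,cv2.DIST_L2,0,.01,.01).ravel()[:2]
    print('strip',round(cx,1),round(cy,1),(round(w,1),round(h_,1)),'line',np.degrees(np.arctan2(d[1],d[0])).round(1))
print('drawer rim/panel corners z55', onz(c,[[155,37],[190,258]],55)[:,:2].round(1).tolist(),'inside rim',onz(c,[[67,62],[103,246]],22)[:,:2].round(1).tolist())
# tray corners seen
print('tray near corners z26',onz(c,[[287,118],[451,118]],26)[:,:2].round(1).tolist())
E
```

```text
strip 416.9 375.2 (9.7, 65.1) line -84.7
strip 460.6 382.3 (9.6, 64.5) line -84.4
strip 509.2 387.9 (65.1, 9.9) line -89.5
strip 562.5 384.4 (9.5, 63.9) line -85.1
drawer rim/panel corners z55 [[609.0, 322.7], [372.0, 304.1]] inside rim [[593.0, 436.4], [373.4, 425.2]]
tray near corners z26 [[529.9, 190.6], [531.0, 3.1]]
```

Tray is flush: its near edge is at x=530–531 and it sits against both legs with no seam visible. Next I pick the strips one at a time, re-detecting each time. The nearest one has already shifted by about 14 mm since the first picture.

```bash
cat >> h.py <<'E'
T=np.array([593.5,99.3]); VIEW=[460,200,430]
def strips(c,box,z=42):
    h,s,v=cv2.split(cv2.cvtColor(c['frame'],cv2.COLOR_RGB2HSV))
    m=((s>90)&(v>110)&(((h>20)&(h<35))|((h>140)&(h<175)))).astype(np.uint8)*255
    m=cv2.morphologyEx(m,cv2.MORPH_CLOSE,np.ones((3,9))); out=[]
    for k in cv2.findContours(m,0,1)[0]:
        if cv2.contourArea(k)<60: continue
        P=onz(c,k[:,0].astype(float),z)[:,:2].astype(np.float32); (cx,cy),wh,a=cv2.minAreaRect(P)
        if not(box[0]<cx<box[1] and box[2]<cy<box[3]): continue
        d=cv2.fitLine(P,cv2.DIST_L2,0,.01,.01).ravel()[:2]
        out.append([cx,cy,(np.degrees(np.arctan2(d[1],d[0]))%180),max(wh)])
    return sorted(out,reverse=True)
DR=(350,640,320,450)
def pick(t):
    x,y,a,_=t; o=down(np.radians(a-90))
    r.move_ptp([x,y,260],o); r.command_gripper(0.33,40)
    r.move_linear([x,y,190],velocity=100); st('at')
    r.command_gripper(0,40); st('grip')
    r.move_linear([x,y,250],velocity=120); st('lift')
def place(dx,dy):
    p=T+[dx,dy]; o=down(np.radians(.3))
    r.move_linear([*p,250],o,velocity=200); st('carry')
    r.move_linear([*p,184],velocity=100); push([0,0,-1],4,8,1,20)
    r.command_gripper(0.31); p=r.get_position()
    r.move_linear([p[0],p[1],250],velocity=120); st('rel')
E
python3 - <<'E'
from h import *
c=cam('wrist'); S=strips(c,DR); print(np.round(S,1).tolist())
pick(S[0]); place(26,43)
r.move_ptp(VIEW,down(-np.pi/2)); c=cam('wrist','w6')
print(np.round(strips(c,DR),1).tolist(), np.round(strips(c,(500,680,0,200),32),1).tolist()); st()
E
```

```text
[[562.6, 384.3, 95.0, 64.7], [509.3, 387.9, 90.8, 64.9], [460.7, 382.3, 95.1, 64.5], [416.8, 375.2, 95.3, 65.1]]
at t 35.8 p [562.8 384.4 190.7] F [-0.3 -0.1 -0. ] op 0.326
grip t 36.1 p [562.7 384.4 190.8] F [ 0.4 -0.5  3.7] op 0.203
lift t 36.8 p [562.4 384.2 249.2] F [ 0.4 -0.  -1.2] op 0.207
carry t 38.2 p [619.2 143.2 250. ] F [-0.8  0.7 -0.3] op 0.198
push 5.0 f 11.2 t 40.2 p [619.6 142.5 180.8] F [-3.4 -0.8 10.2] op 0.204
rel t 41.3 p [619.5 142.4 249.3] F [-0.6  0.2 -0. ] op 0.308
[[509.6, 387.8, 91.1, 65.1], [460.3, 382.4, 95.3, 63.8], [416.8, 375.0, 95.0, 64.9]] [[620.5, 142.2, 90.5, 64.3]]
 t 42.9 p [460.4 199.9 429.4] F [-1.1 -0.2 -0.3] op 0.31
```

View pics/w6.png

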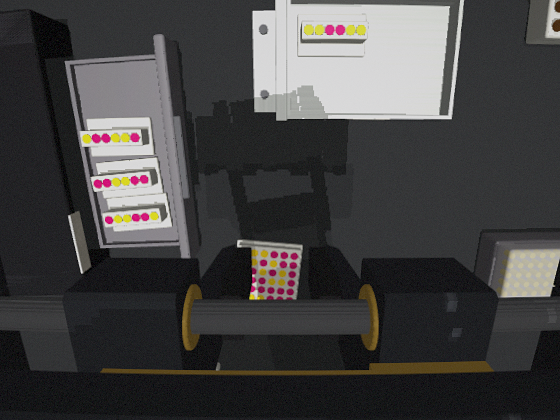

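Strip placed flat at (335,30), square in the tray; three are left in the drawer. I'll continue, with a stop if a lift, carry or placing looks wrong.

```bash
python3 - <<'E'
from h import *
for i,slot in enumerate([(26,-43),(-26,43),(-26,-43)]):
    c=cam('wrist'); S=strips(c,DR); print(np.round(S,1).tolist())
    if len(S)!=3-i: print('count!'); break
    pick(S[0])
    if not .18<r.get_opening()<.23: print('bad grip'); break
    place(*slot)
    r.move_ptp(VIEW,down(-np.pi/2)); c=cam('wrist','w7_%d'%i)
    Q=strips(c,(500,680,0,200),32); print('tray',np.round(Q,1).tolist())
    if len(Q)!=i+2: print('tray count!'); break
st()
E
```

```text
[[509.7, 387.8, 91.0, 65.1], [460.3, 382.4, 95.5, 63.8], [416.8, 375.3, 95.1, 64.1]]
at t 45.2 p [509.9 387.9 190.6] F [ 0.3 -0.2  0.2] op 0.328
grip t 45.5 p [509.8 387.9 190.7] F [-0.7 -0.5  3.9] op 0.203
lift t 46.2 p [509.5 387.7 249.3] F [-0.2 -0.  -0.1] op 0.203
carry t 48.1 p [619.3  57.1 250. ] F [-0.2 -0.1 -0.2] op 0.201
push 5.0 f 9.2 t 50.1 p [619.7  56.4 180.7] F [-2.9 -0.4  9.9] op 0.204
rel t 51.2 p [619.5  56.4 249.3] F [ 0.2  0.7 -0.3] op 0.307
tray [[620.5, 142.1, 90.5, 64.3], [620.4, 55.9, 90.2, 63.7]]
[[460.4, 382.3, 95.2, 63.9], [416.9, 375.3, 95.0, 64.1]]
at t 55.2 p [460.5 382.4 190.5] F [-0.4 -0.9  0.1] op 0.328
grip t 55.6 p [460.5 382.4 190.7] F [-0.2 -0.7  4. ] op 0.196
lift t 56.2 p [460.2 382.2 249.3] F [-0.1 -0.2 -0.8] op 0.203
carry t 57.7 p [567.1 143.1 250. ] F [-0.3 -0.4 -0.7] op 0.199
push 5.0 f 11.7 t 59.8 p [567.6 142.4 180.6] F [-3.3 -0.8 10.9] op 0.199
rel t 60.8 p [567.5 142.4 249.4] F [-0.4  0.1 -0.3] op 0.311
tray [[620.6, 56.1, 90.5, 63.8], [620.4, 142.2, 90.5, 64.3], [568.3, 142.5, 90.3, 64.2]]
[[416.6, 374.9, 95.6, 64.9]]
at t 64.7 p [416.7 375.  190.5] F [-0.4  0.6  0.1] op 0.33
grip t 65.1 p [416.6 375.  190.6] F [-1.2 -0.7  4.4] op 0.203
lift t 65.7 p [416.4 374.8 249.4] F [ 0.   0.5 -0.8] op 0.199
carry t 67.6 p [567.2  57.  250. ] F [ 0.2  0.4 -1. ] op 0.205
push 5.0 f 12.6 t 69.7 p [567.7  56.4 180.6] F [-3.   0.4 12. ] op 0.199
rel t 70.8 p [567.5  56.4 249.4] F [-0.3 -0.1 -0.6] op 0.311
tray [[620.7, 56.0, 90.6, 63.8], [620.4, 142.1, 90.4, 64.3], [568.7, 56.2, 90.6, 64.5], [568.4, 142.4, 90.5, 64.2]]
 t 72.5 p [460.3 199.8 429.4] F [ 0.2  0.1 -0.6] op 0.31
```

Four strips are in the tray, none in the drawer. Now I close the drawer.

```bash
python3 - <<'E'
from h import *
a=np.radians(94.6); d=np.array([np.cos(a),np.sin(a),0]); o=down(a-np.pi/2)
p=np.array([491,307,0])-d*35+[0,0,186]
r.move_ptp([p[0],p[1],280],o); r.command_gripper(0,20); r.move_linear(p.tolist(),velocity=120); st('start')
p=p+d*110; r.move_linear(p.tolist(),velocity=60); st('mid')
push(d,12,45,1.5,30)
p=np.array(r.get_position()); print('panel y',(p+d*16)[:2])
r.hold(.3); p=p-d*30; r.move_linear(p.tolist(),velocity=80); r.move_linear([p[0],p[1],300],velocity=200)
r.move_ptp(VIEW,down(-np.pi/2)); c=cam('wrist','w8'); cam('scene','s8'); cam('top','t8'); st()
print(np.round(strips(c,(500,680,0,200),32),1).tolist())
E
```

```text
start t 75.3 p [494.  272.2 186.6] F [ 1.7 -0.6  0.3] op 0.004
mid t 77.3 p [484.8 381.7 185.9] F [ 0.5 -1.4  1. ] op 0.004
push 36.0 f 19.1 t 83.3 p [482.5 415.2 186. ] F [  1.7 -20.5   6.7] op 0.001
panel y [481.18338872 431.17444283]
 t 86.2 p [460.2 200.4 429.4] F [ 0.2 -0.5  0.8] op 0.006
[[620.6, 142.3, 90.5, 63.3], [620.6, 56.2, 90.7, 64.6], [568.7, 56.3, 90.6, 63.4], [568.2, 142.4, 90.5, 63.2]]
```

View pics/w8.png

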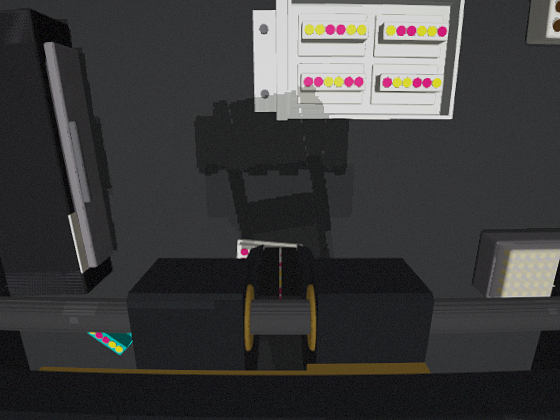

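```bash
python3 - <<'E'
from h import *
r.goto_joints([1.034,0.381,1.297,0,1.464,-0.215]); cam('top','t9'); c=cam('scene','s9')
im=cv2.imread('pics/t9.png')[140:300,100:320]; a=cv2.resize(im,None,fx=3.6,fy=3.6,interpolation=cv2.INTER_CUBIC)
cv2.imwrite('pics/crop9.png',a)
d=cv2.absdiff(cv2.imread('pics/t9.png'),cv2.imread('pics/top0.png')).max(2)
m=cv2.morphologyEx((d>60).astype(np.uint8),cv2.MORPH_OPEN,np.ones((2,2)))
n,_,s,_=cv2.connectedComponentsWithStats(m); print(s[1:][s[1:,4]>8].tolist()); st()
b=cv2.imread('pics/s9.png')[230:350,230:430]; cv2.imwrite('pics/crop10.png',cv2.resize(b,None,fx=3.6,fy=3.6,interpolation=cv2.INTER_CUBIC))
E
```

```text
[[200, 178, 56, 40, 2171], [128, 192, 36, 76, 2182], [123, 194, 7, 76, 218], [331, 215, 59, 41, 2241]]
 t 88.0 p [174.5 521.7 404.7] F [-0.3  0.3  0.2] op 0.004
```

View pics/crop9.png

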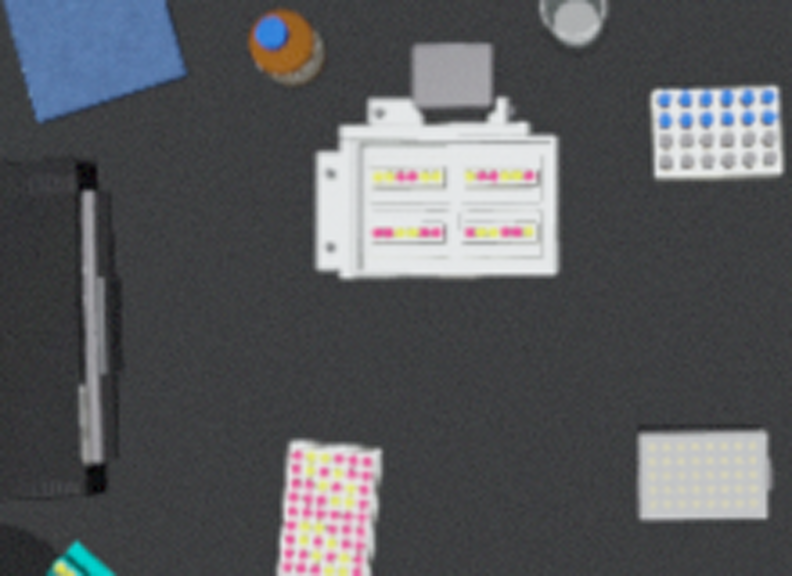

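View pics/crop10.png

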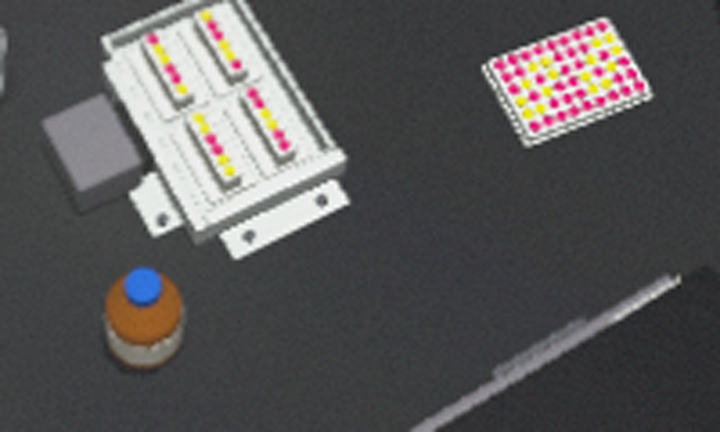

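```bash
python3 -c "
from h import *
r.finish_job(); st()"
```

```text
the job is handed in; nothing more can be done
the job is handed in; nothing more can be done
```

The job is done and handed in after about 88 s of robot time.

- **Tray:** I gripped it by its end wall and slid it flat through the gap. I then pushed it into the corner with closed fingers, along x, then y, then x again, until I felt 10–16 N at each stop. The final views show no visible gap at either leg. I did not push it again after loading the strips.
- **Strips:** all four were there. Each was picked by its body and laid in the tray two by two, wells up and square to within about 0.5°. The grip held steady at 0.20 in every reading. One strip measured about 14 mm from where the first picture had it, so I re-detected before each pick.
- **Drawer:** with it empty, I pushed until it stopped hard at about 20 N. The push went on the finger lip, because a vertical finger meets that first. The final pictures show the panel against the reader.
- **Other items:** comparing the first and last top views shows changes only at the tray's old and new places and at the drawer. The rack, tip box and loose items show no movement.

The corner position from the top view depended on whether I read the leg edge at its top or at the bench, a difference of about 4 mm. The wrist view and the contact pushes settled it. No check failed.

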